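# Gap spacer behind a heat sink, held pressed

## Robot

A 6-joint arm with a two-finger parallel gripper is mounted at the origin on the work surface; the furniture and walls round the work are solid. World frame = base frame: x ahead of the robot, y to its left, z up, the work surface at z = 0. Lengths are in m, angles in rad, forces in N, time in s.
With the tool pointing down it reaches from about 0.25 to 0.8 m from the base axis. Payload 3.9 kg.
Tool frame: the origin (TCP) lies on the centre line of the jaws, within the pads' length; the fingertips stand 8 mm ahead of it and the grasp point (between the pads) lies 11 mm behind it; z points along the fingers, y is the line along which they close (so a half turn about z gives the same grasp; the last joint's range is limited). The gripper opens to 85 mm and grips with 20 to 120 N. Pads are 22 mm wide; open, the fingers measure 114 mm over their backs; the gripper's body (76 mm by 85 mm) begins 54 mm behind the grasp point. The pads swing forward as they close: fully open they stand 13 mm farther back than shut.
Start: joints at [0, 0.26, -0.138, 1.173, 0, 1.571], TCP at [0.525, -0, 0.239] pointing down, gripper open.
Joint ranges: [-2.78, 2.78], [-0.83, 1.72], [-1.28, 1.37], [-1.9, 2.12], [-1.57, 1.48], [-3.14, 3.14]. Speed limits (rad/s): [2.57, 2.57, 3.14, 3.14, 3.14, 3.14].

## Interface

Orientations are given as a unit quaternion [w, x, y, z].
In Python, from cell import state, cams, env gives the robot as it stands. The module is installed in compiled form; this text tells all that it offers.
- The arm moves only by the tool step_arm, never from a script. Its argument "series" is a list of rows, each an object with "translation": the shift along the tool's x, y, z in shares of 60 cm (1.0 is 60 cm), a list of three; "angular": the turn, a rotation vector about the tool's x, y, z in a scale on which 1.0 is 360 degrees, a list of three. A call has 1 to 12 rows; each row is the pose to reach, as a shift and turn from the pose commanded when the call began, along the tool's axes at that moment; what a row does not reach only later rows make up. A row lasts 1/12 s, in which the tool goes at most 41.7 mm and 7.16 degrees, less where a joint would pass 70% of its speed; a pose out of reach is approached as far as the arm can. A call with a gripper value outside its range is refused whole. "grip" is the opening, from -1 (shut) to 1 (fully open), set as the call begins (left out, the last holds). The fingers move at their own pace and stop on an object; the grip force is fixed at half the most. Time passes only in rows, so rows that repeat a pose let the fingers close. It gives the time, the measured TCP pose, the force, the opening and the grip force at its end, in the units of the state.
- state(): the state, without advancing time (a new reading comes with each control period).
- cams.get_image(name): name is "scene" or "side" or "wrist"; returns a dict with "frame" (420x560x3 uint8, blue, green, red), "intrinsics" (3x3 intrinsics, pixels), "dist" ([k1, k2, p1, p2, k3] as OpenCV has them; the pictures are not rectified), "R" (3x3) and "t" (3): a world point X has camera coordinates R X + t. Camera axes: x right, y down, z forward; pixel columns grow to the right and rows downward; lengths in m; the calibration is good to about 2 mm. A picture is of the moment at which its call begins. There is no depth.
- env.job_done(): hands the job in; it is judged then, once.
The state is a dict: "t": time; "q": joint angles; "qd": joint speeds; "tau": joint torques, N m; "position": TCP position; "orientation": TCP orientation; "contact_force": force on the tool from outside, world axes, zero at the start; "torque": the same for the moment, N m; "opening": opening from 0.0 (shut) to 1.0 (fully open); "gripper_force": force on a finger pad.
Only numpy, scipy, OpenCV 4.12 (cv2) and the standard library are available. Lean on these libraries where they do the work, as an engineer would, in place of code of your own. Each camera call takes 0.05 s, during which the arm holds its last target. There are 200 camera calls.

## Task

Two lamp-assembly stations each hold a black heat sink in front of a blue fence with a sprung pad; only one leaves a gap wide enough for the orange spacer. Take the spacer from its grey stand, turn it so that its yellow notched end is on the side of that station's brass stud, slide it upright down into that gap onto the station floor and let go of it. Then push that heat sink towards the fence, without ramming it, until the spacer lies flush against the fence, and finish while still holding the heat sink pressed there (the springs push it back otherwise); leave the other heat sink, the carton and the roll of tape alone.

Things in the scene. Friction and masses are not known exactly. Their poses are not given: they have to be found in the camera images.
- station_a: one of two like fixed metal stations, 160 (x) x 118 (y) mm. Origin: centre of the underside; x points to the blue fence, away from the robot. Floor (slippery white liner) 8 mm above the origin, open at the -x end; side guides up to 26 mm height leave a lane 105 mm wide. Fence front face at x = +52 mm, top at 42 mm. In its middle (y = 0) a black sprung pad, 36 x 24 mm, rests 6 mm proud of that face
- station_a_pad (a joint): how far the sprung pad of station_a is pushed in (m): 0 at rest, 0.006 when flush with the fence face (the wider spacer then stops on the fence). It pushes back with about 3 N at 0, 8 N at 0.006; sliding the heat sink adds some newtons, so flush needs some 10 to 15 N
- station_a_stud (a point): foot of the brass stud of station_a, 7 mm across, 8 mm high, on the floor 5.5 mm in front of the fence, 25 mm to +y (left) of the pad's middle; a yellow patch on the fence top marks its side. It stops a spacer that is put in the wrong way round
- station_a_fence (a point): middle of the fence's front face of station_a, at floor level; axes as the station's
- sink_a: black finned heat sink, 50 (x) x 100 (y) x 28 mm, about 0.15 kg, loose, fins up, lying in the lane of station_a with its long side across the lane. Origin: centre of the underside. Either station may have the wide gap. With X its x in the station's frame, its gap to the resting pad is 21 mm - X: 22 to 30 mm at one station, 6 to 9 mm at the other
- station_b: one of two like fixed metal stations, 160 (x) x 118 (y) mm. Origin: centre of the underside; x points to the blue fence, away from the robot. Floor (slippery white liner) 8 mm above the origin, open at the -x end; side guides up to 26 mm height leave a lane 105 mm wide. Fence front face at x = +52 mm, top at 42 mm. In its middle (y = 0) a black sprung pad, 36 x 24 mm, rests 6 mm proud of that face
- station_b_pad (a joint): how far the sprung pad of station_b is pushed in (m): 0 at rest, 0.006 when flush with the fence face (the wider spacer then stops on the fence). It pushes back with about 3 N at 0, 8 N at 0.006; sliding the heat sink adds some newtons, so flush needs some 10 to 15 N
- station_b_stud (a point): foot of the brass stud of station_b, 7 mm across, 8 mm high, on the floor 5.5 mm in front of the fence, 25 mm to +y (left) of the pad's middle; a yellow patch on the fence top marks its side. It stops a spacer that is put in the wrong way round
- station_b_fence (a point): middle of the fence's front face of station_b, at floor level; axes as the station's
- sink_b: black finned heat sink, 50 (x) x 100 (y) x 28 mm, about 0.15 kg, loose, fins up, lying in the lane of station_b with its long side across the lane. Origin: centre of the underside. Either station may have the wide gap. With X its x in the station's frame, its gap to the resting pad is 21 mm - X: 22 to 30 mm at one station, 6 to 9 mm at the other
- spacer: orange spacer: foot plate 14 (x) x 64 (y) x 36 mm, grip tab 12 (x) x 30 (y) mm in its middle up to 73 mm; about 0.12 kg. Origin: centre of the underside, z up. The +y end is yellow, with a notch below (y = 14 to 32 mm, 12 mm high) that passes over the stud. It belongs with x, y along the station's, centred on the pad; flush on the fence its origin is at x = 45 mm of the station
- spacer_notch (a point): point of the spacer's underside in the middle of the notch, 25 mm to +y of its origin; comes over the stud
- spacer_grip (a point): point on the spacer's axis, 60 mm above its underside, to grip the tab (12 mm thick along the spacer's x)
- stand: grey fixed holder, 46 x 94 x 20 mm, with a slot 18 x 70 mm, 15 mm deep, its floor 5 mm above the surface, in which the spacer stands with its y along the slot; lift the spacer straight up. Origin: centre of the underside
- carton: small blue and brown carton, 70 x 75 x 91 mm, bystander; origin: centre of the underside
- tape: roll of black tape lying flat, 57 mm across, 19 mm high, bystander; origin: centre of the underside

How it is judged:
By the outcome, as a careful person would: the job done as asked, in the order asked, and still so for the second after the job is handed in, while the arm keeps its last pose, push and grip.
It also fails if it takes over 58 s, if anything falls off the work surface, if the arm or the gripper's body presses on something with over 40 N, if the wrist force passes 120 N, or if a joint passes its speed limit or range.

## Working session

There is one attempt and no reset: what is moved stays moved. The work goes in short steps, Python scripts to look and compute and a tool call to move; the robot and the scene stay as the last step left them, time stands still between calls to the robot, and variables do not carry over. Pictures are saved under pics/ and viewed, at most 10 in all, crops included, and the job is handed in when it is done.

Besides the shell and the picture viewer there is one more tool, called after ">>>" as name([rows], argument=value, ...), one row to a line, values as JSON. step_arm: Moves the arm, as the interface text tells. Its arguments: {"type":"object","properties":{"series":{"type":"array","items":{"type":"object","properties":{"translation":{"type":"array","items":{"type":"number"}},"angular":{"type":"array","items":{"type":"number"}}}}},"grip":{"type":"number"}},"required":["series"]}

```bash
mkdir -p pics; ls; cat > h.py <<'E'
import numpy as np, cv2
from cell import state, cams, env
def get(n):
    c=cams.get_image(n); c['K']=np.array(c['intrinsics'],float); c['dist']=np.array(c['dist'],float)
    c['R']=np.array(c['R']); c['t']=np.array(c['t']); return c
def ray(c,px):
    u=cv2.undistortPoints(np.array(px,float).reshape(-1,1,2),c['K'],c['dist']).reshape(-1,2)
    d=np.c_[u,np.ones(len(u))]@c['R']; return -c['R'].T@c['t'], d
def plane(c,px,z):
    o,d=ray(c,px); return o+d*((z-o[2])/d[:,2])[:,None]
def proj(c,X):
    return cv2.projectPoints(np.array(X,float).reshape(-1,1,3),cv2.Rodrigues(c['R'])[0],c['t'],c['K'],c['dist'])[0].reshape(-1,2)
E
python3 - <<'E'
from h import *
import pickle
s=state(); print(s)
C={}
for n in ['scene','side','wrist']:
    C[n]=get(n); cv2.imwrite(f'pics/{n}0.png',C[n]['frame']); print(n,-C[n]['R'].T@C[n]['t'])
pickle.dump(C,open('c0.pkl','wb'))
E
```

```text
pics
{'t': 0.0, 'q': array([ 6.16333483e-05,  2.60687964e-01, -1.39417070e-01,  1.17269064e+00,
       -1.99736118e-06,  1.57081327e+00]), 'qd': array([ 0.00142889,  0.00017461,  0.00206472, -0.00102485, -0.00124645,
        0.00061909]), 'tau': array([-3.22425103e-04, -4.05677426e+01,  2.53926122e+01,  1.89446745e-02,
       -4.02533055e-05,  2.61086342e-05]), 'position': array([5.24314148e-01, 3.16912609e-05, 2.38444660e-01]), 'orientation': array([-7.06142959e-04,  7.07090627e-01,  7.07122229e-01, -7.07610849e-04]), 'contact_force': array([ 0.62595904, -0.01100757, -0.14167513]), 'torque': array([0.04196328, 0.04785696, 0.01479747]), 'gripper_force': 0.0, 'opening': 0.9992646319539746}
scene [ 0.14850649 -0.85722115  0.86070457]
side [ 0.04250061 -0.83408191  0.48974705]
wrist [0.52550378 0.0850607  0.3727665 ]
```

View pics/scene0.png

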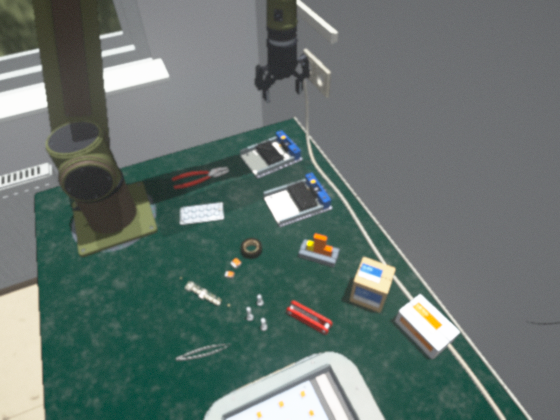

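View pics/side0.png

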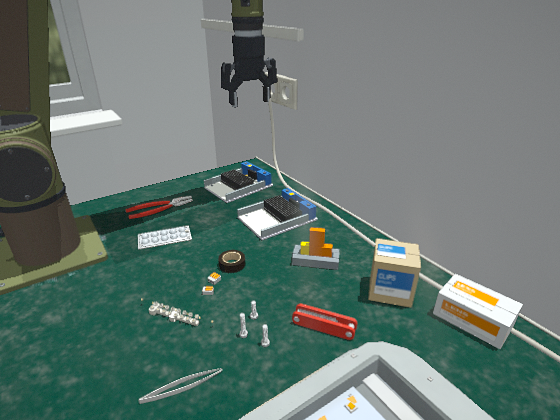

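View pics/wrist0.png

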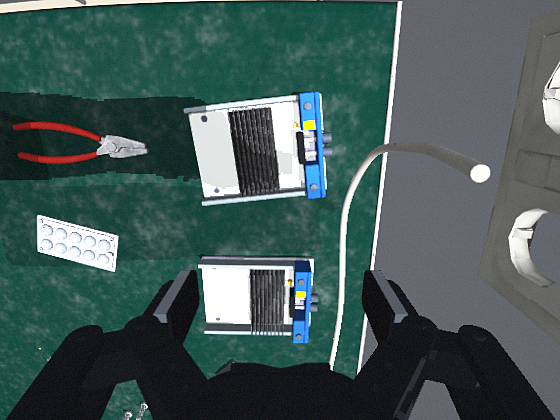

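The wrist picture shows the upper station (+y) with its sink at columns 230–278 and its fence at about 303, so a wide gap. The lower one is nearly closed (284 to 290). The spacer stands at about (320,245) in the scene view with its yellow end towards the robot.

```bash
python3 - <<'E'
from h import *
import pickle
C=pickle.load(open('c0.pkl','rb'))
# wrist scale: blue fences
for n in C:
    c=C[n]; hsv=cv2.cvtColor(c['frame'],cv2.COLOR_BGR2HSV)
    for nm,lo,hi in [('blue',(100,120,60),(125,255,255)),('yellow',(24,150,120),(34,255,255)),('orange',(5,170,120),(20,255,255))]:
        m=cv2.inRange(hsv,lo,hi); k,l,st,ce=cv2.connectedComponentsWithStats(m)
        for i in range(1,k):
            if st[i,4]>15: 
                p=plane(c,ce[i],.05 if nm!='yellow' else .042)[0]
                print(n,nm,st[i],ce[i].round(1),p.round(3), cv2.minAreaRect(np.argwhere(l==i)[:,::-1].astype(np.float32)))
w=C['wrist']; print(w['R'].round(3))
im=w['frame'][80:350,180:340]; cv2.imwrite('pics/crop1.png',cv2.resize(im,None,fx=2.2,fy=2.2,interpolation=cv2.INTER_CUBIC))
E
```

```text
scene blue [276 130  25  28 207] [289.5 143.6] [0.557 0.022 0.05 ] ((288.12139892578125, 142.96484375), (32.67049026489258, 9.49592113494873), 47.29060745239258)
scene blue [305 172  26  35 243] [319.5 189.5] [ 0.549 -0.192  0.05 ] ((318.2829284667969, 188.34632873535156), (38.027591705322266, 9.185885429382324), 57.09476089477539)
scene blue [364 268  18   9  75] [374.2 271.6] [ 0.541 -0.48   0.05 ] ((372.45001220703125, 270.6500244140625), (16.4438419342041, 6.008327484130859), 18.434947967529297)
scene yellow [307 240   7  10  52] [309.9 244.6] [ 0.443 -0.343  0.042] ((309.8243408203125, 244.55404663085938), (5.753964424133301, 9.04194450378418), 9.462322235107422)
scene orange [313 234  19  21 240] [321.  244.1] [ 0.466 -0.358  0.05 ] ((322.0, 243.5), (19.90921401977539, 16.751806259155273), 15.255120277404785)
side blue [241 161  30  24 278] [256.9 172.2] [0.541 0.002 0.05 ] ((255.60003662109375, 172.8000030517578), (34.882659912109375, 12.521980285644531), 26.56505012512207)
side blue [282 188  34  21 174] [295.8 197.7] [ 0.54  -0.181  0.05 ] ((297.88238525390625, 200.029403686
[... 892 characters left out ...]
305175781), (62.162689208984375, 8.944271087646484), 26.56505012512207)
wrist blue [ 299   91   27  108 1457] [313.5 145.1] [0.561 0.052 0.05 ] ((312.270751953125, 144.69970703125), (106.71470642089844, 21.11428451538086), 85.8150863647461)
wrist blue [ 293  261   19   83 1064] [302. 302.] [ 0.554 -0.15   0.05 ] ((302.04339599609375, 302.0270690917969), (17.523622512817383, 82.25050354003906), 1.0050859451293945)
wrist yellow [304 120  10  10  89] [308.6 124.9] [0.556 0.073 0.042] ((308.5, 124.5), (9.0, 9.0), 90.0)
wrist yellow [296 292   9   6  50] [299.8 294.4] [ 0.551 -0.144  0.042] ((300.0, 294.5), (5.0, 8.0), 90.0)
[[ 1.    -0.    -0.002]
 [ 0.    -0.946  0.325]
 [-0.002 -0.325 -0.946]]
```

View pics/crop1.png

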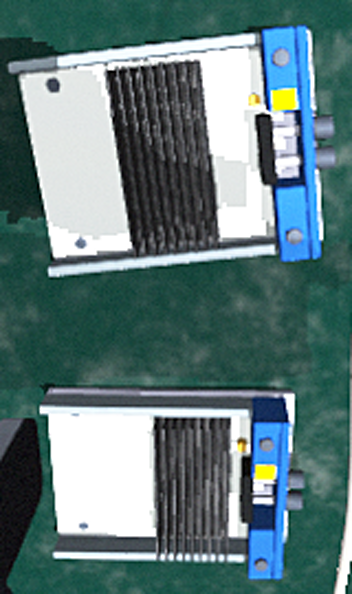

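The crop confirms it: the upper station (b or a, at y≈0.05) has the wide gap (crop columns 215–258) and its yellow patch and stud lie on the +y side. Next I move the wrist camera over the spacer.

The rows are not in the units I measure in: shifts go in shares of 60 cm and turns go in shares of 360 degrees. I convert before sending: -35 cm / 60 = -0.5833, -32 cm / 60 = -0.5333.

>>> step_arm([
  {"translation": [-0.0667,-0.0117,0]},
  {"translation": [-0.1333,-0.0233,0]},
  {"translation": [-0.2,-0.0333,0]},
  {"translation": [-0.2667,-0.05,0]},
  {"translation": [-0.3333,-0.0583,0]},
  {"translation": [-0.4,-0.0667,0]},
  {"translation": [-0.4667,-0.0833,0]},
  {"translation": [-0.5333,-0.0917,0]},
  {"translation": [-0.5833,-0.1,0]},
  {"translation": [-0.5833,-0.1,0]},
  {"translation": [-0.5833,-0.1,0]},
  {"translation": [-0.5833,-0.1,0]},
])

```text
validation failed for argument at $.se...
```

```bash
python3 - <<'E'
from h import *
import pickle
s=state(); print(s['t'],s['position'],s['orientation'],s['q'])
c=get('wrist'); pickle.dump(c,open('c1.pkl','wb'))
tcp=proj(c,[[.466,-.36,.05]]); print(tcp)
u,v=tcp[0].astype(int); im=c['frame'][max(0,v-100):v+100,max(0,u-110):u+110]; print(max(0,v-100),max(0,u-110))
cv2.imwrite('pics/crop2.png',cv2.resize(im,None,fx=3,fy=3,interpolation=cv2.INTER_CUBIC))
hsv=cv2.cvtColor(c['frame'],cv2.COLOR_BGR2HSV)
for nm,lo,hi in [('yellow',(24,150,120),(34,255,255)),('orange',(5,170,120),(20,255,255))]:
    m=cv2.inRange(hsv,lo,hi); k,l,st,ce=cv2.connectedComponentsWithStats(m)
    for i in range(1,k):
        if st[i,4]>30: print(nm,st[i],ce[i].round(1),plane(c,ce[i],.041)[0].round(4),plane(c,ce[i],.078)[0].round(4))
E
```

```text
0.15 [ 5.24493251e-01 -1.93317319e-05  2.38651196e-01] [-5.34054862e-04  7.07119709e-01  7.07093449e-01 -5.35864277e-04] [-3.53186903e-05  2.60545652e-01 -1.39068350e-01  1.17269542e+00
 -2.58424199e-06  1.57079815e+00]
[[243.26022855 411.56184674]]
311 133
yellow [304 121  10   9  89] [308.4 125. ] [0.556  0.0733 0.041 ] [0.5526 0.0746 0.078 ]
yellow [296 292   9   6  49] [299.8 294.4] [ 0.5511 -0.1445  0.041 ] [ 0.5482 -0.1189  0.078 ]
```

View pics/crop2.png

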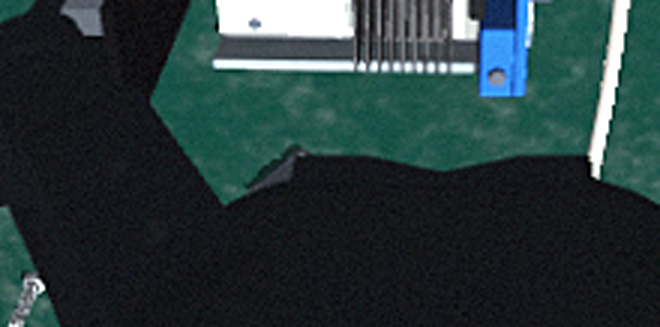

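The move was refused, so this crop is only the old pose, showing the gripper. The rows probably need "angular", so I'll retry with it.

In the tool's units: -35 cm / 60 = -0.5833, -32 cm / 60 = -0.5333.

>>> step_arm([
  {"translation": [-0.0667,-0.0117,0],"angular": [0,0,0]},
  {"translation": [-0.1333,-0.0233,0],"angular": [0,0,0]},
  {"translation": [-0.2,-0.0333,0],"angular": [0,0,0]},
  {"translation": [-0.2667,-0.05,0],"angular": [0,0,0]},
  {"translation": [-0.3333,-0.0583,0],"angular": [0,0,0]},
  {"translation": [-0.4,-0.0667,0],"angular": [0,0,0]},
  {"translation": [-0.4667,-0.0833,0],"angular": [0,0,0]},
  {"translation": [-0.5333,-0.0917,0],"angular": [0,0,0]},
  {"translation": [-0.5833,-0.1,0],"angular": [0,0,0]},
  {"translation": [-0.5833,-0.1,0],"angular": [0,0,0]},
  {"translation": [-0.5833,-0.1,0],"angular": [0,0,0]},
  {"translation": [-0.5833,-0.1,0],"angular": [0,0,0]},
])

```text
t: 1.2
position: [0.4647, -0.3494, 0.2389]
orientation: [-0.001, 0.707, 0.707, 0.0]
contact_force: [0.1, -0.4, 0.1]
opening: 1.001
gripper_force: 0.0
```

```bash
cat > sp.py <<'E'
from h import *
import pickle
s=state(); print(s['t'],s['position'],s['orientation'],s['q'].round(3))
c=get('wrist'); pickle.dump(c,open('c1.pkl','wb'))
tcp=proj(c,[[.466,-.36,.05]]); print(tcp)
u,v=tcp[0].astype(int); y0,x0=max(0,v-90),max(0,u-110); im=c['frame'][y0:v+90,x0:u+110]; print(y0,x0)
cv2.imwrite('pics/crop3.png',cv2.resize(im,None,fx=3,fy=3,interpolation=cv2.INTER_CUBIC))
hsv=cv2.cvtColor(c['frame'],cv2.COLOR_BGR2HSV)
for nm,lo,hi in [('yellow',(22,150,100),(34,255,255)),('orange',(5,170,100),(21,255,255))]:
    m=cv2.inRange(hsv,lo,hi); k,l,st,ce=cv2.connectedComponentsWithStats(m)
    for i in range(1,k):
        if st[i,4]>30: print(nm,st[i],ce[i].round(1),plane(c,ce[i],.041)[0].round(4),plane(c,ce[i],.078)[0].round(4))
E
python3 sp.py
```

```text
1.2 [ 0.46469445 -0.34942607  0.23888557] [-7.26832669e-04  7.07206547e-01  7.07006600e-01  1.97462045e-04] [-6.450e-01  3.590e-01  4.000e-03  1.218e+00  1.000e-03  9.260e-01]
[[280.84155437 200.59952219]]
110 170
yellow [256 166  19  20 217] [265.3 175.5] [ 0.448  -0.3324  0.041 ] [ 0.45   -0.3249  0.078 ]
yellow [353 353   9  24  92] [356.3 363.7] [ 0.5794 -0.6175  0.041 ] [ 0.5668 -0.5782  0.078 ]
yellow [361 352   7  11  37] [364.8 356.1] [ 0.5906 -0.6028  0.041 ] [ 0.5767 -0.5651  0.078 ]
orange [112 133  10   6  32] [116.7 135.7] [ 0.2805 -0.2858  0.041 ] [ 0.3011 -0.2835  0.078 ]
orange [114 137  10   7  36] [118.5 140.3] [ 0.2818 -0.291   0.041 ] [ 0.3023 -0.288   0.078 ]
orange [266 174  36  38 637] [283.5 195.7] [ 0.4691 -0.3567  0.041 ] [ 0.4688 -0.3464  0.078 ]
```

View pics/crop3.png

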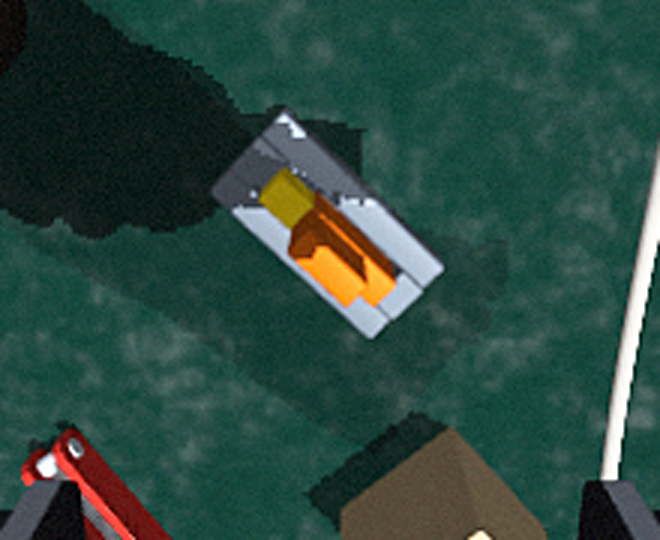

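The stand sits at crop corners (283,108), (213,190), (373,338), (443,267). The spacer's yellow end edge is at (262,197)–(285,168), its other end at (397,272)–(374,304), and the tab's bright top is in the middle at about (333,276).

```bash
python3 - <<'E'
from h import *
import pickle
c=pickle.load(open('c1.pkl','rb'))
f=lambda p,z: plane(c,np.array(p,float)/3+[170-1/3,110-1/3],z)
P=f([(262,197),(285,168),(397,272),(374,304)],.041)[:,:2]
a=P[:2].mean(0);b=P[2:].mean(0);d=a-b
print('plate',P.round(4),(a+b)/2,np.linalg.norm(d),np.degrees(np.arctan2(-d[0],d[1])))
S=f([(283,108),(213,190),(373,338),(443,267)],.02)[:,:2]
print('stand',S.mean(0),np.linalg.norm(S-np.roll(S,-1,0),axis=1)); 
for i,j in [(0,3),(1,2)]:
    d=S[i]-S[j]; print(np.degrees(np.arctan2(-d[0],d[1])))
# orange mask bright top faces
fr=c['frame']; hsv=cv2.cvtColor(fr,cv2.COLOR_BGR2HSV)
m=cv2.inRange(hsv,(5,170,200),(24,255,255)); m[:, :250]=0; m[:,330:]=0; m[:150]=0; m[240:]=0
q=cv2.boxPoints(cv2.minAreaRect(np.argwhere(m)[:,::-1].astype(np.float32))); print(q, plane(c,q,.078).round(4))
m=cv2.inRange(hsv,(5,120,50),(34,255,255));m[:, :250]=0; m[:,330:]=0; m[:150]=0; m[240:]=0
r=cv2.minAreaRect(np.argwhere(m)[:,::-1].astype(np.float32));print(r)
# triangulate from side/scene orange centroid: tab top
C=pickle.load(open('c0.pkl','rb'))
for n,x in [('scene',(321.,244.1)),('side',(320.7,243.2))]: print(n,plane(C[n],x,.055))
E
```

```text
plate [[ 0.4384 -0.3321]
 [ 0.4475 -0.3209]
 [ 0.4912 -0.3623]
 [ 0.4823 -0.3757]] [ 0.46483473 -0.34777983] 0.061031291802994984 45.87028261042068
stand [ 0.46446481 -0.34964048] [0.04409119 0.09283891 0.04318155 0.09336918]
45.18459903271982
45.730124053952615
[[265.76678 194.16934]
 [277.4984  181.46008]
 [301.67096 203.7732 ]
 [289.93933 216.48245]] [[ 0.4501 -0.3447  0.078 ]
 [ 0.4625 -0.3311  0.078 ]
 [ 0.4881 -0.3552  0.078 ]
 [ 0.4758 -0.3696  0.078 ]]
((277.5000305175781, 190.5), (53.740108489990234, 21.21320343017578), 45.0)
scene [[ 0.46372556 -0.36134789  0.055     ]]
side [[ 0.46117259 -0.36952002  0.055     ]]
```

In the tool's units: 10 cm / 60 = 0.1667, 8.5 cm / 60 = 0.1417, -45.6 degrees / 360 = -0.1267.

>>> step_arm([
  {"translation": [0,0,0.0167],"angular": [0,0,-0.0181]},
  {"translation": [0,0,0.0417],"angular": [0,0,-0.0361]},
  {"translation": [0,0,0.0667],"angular": [0,0,-0.0542]},
  {"translation": [0,0,0.0917],"angular": [0,0,-0.0722]},
  {"translation": [0,0,0.1167],"angular": [0,0,-0.0903]},
  {"translation": [0,0,0.1417],"angular": [0,0,-0.1083]},
  {"translation": [0,0,0.1667],"angular": [0,0,-0.1267]},
  {"translation": [0,0,0.1667],"angular": [0,0,-0.1267]},
  {"translation": [0,0,0.1667],"angular": [0,0,-0.1267]},
  {"translation": [0,0,0.1667],"angular": [0,0,-0.1267]},
], grip=1)

```text
t: 2.08
position: [0.4657, -0.3493, 0.1402]
orientation: [0.0, 0.378, 0.926, -0.0]
contact_force: [0.2, 0.1, 0.9]
opening: 0.999
gripper_force: 0.0
```

```bash
python3 - <<'E'
from h import *
import pickle
s=state(); print(s['t'],s['position'],s['orientation'].round(4),s['q'].round(3))
c=get('wrist'); cv2.imwrite('pics/w4.png',c['frame']); pickle.dump(c,open('c2.pkl','wb'))
print(proj(c,[[.465,-.349,.078],[.465,-.349,.041]]))
E
```

```text
2.0833 [ 0.46568005 -0.3493368   0.1402261 ] [ 5.000e-04  3.783e-01  9.257e-01 -1.000e-04] [-0.644  0.413 -0.177  0.98   0.     0.132]
[[277.8982974  233.46439305]
 [278.23794532 216.46249487]]
```

View pics/w4.png

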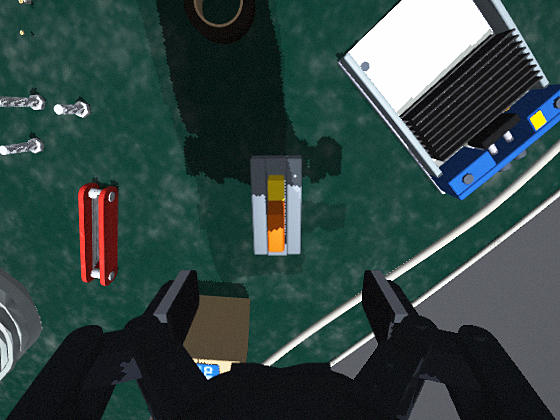

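The stand is now square in the picture, with the tab at column 276, rows 222–252, on the predicted column of 278. Next I descend and grip.

In the tool's units: 8.4 cm / 60 = 0.14, 7.5 cm / 60 = 0.125.

>>> step_arm([
  {"translation": [0,0,0.0333],"angular": [0,0,0]},
  {"translation": [0,0,0.0667],"angular": [0,0,0]},
  {"translation": [0,0,0.1],"angular": [0,0,0]},
  {"translation": [0,0,0.125],"angular": [0,0,0]},
  {"translation": [0,0,0.14],"angular": [0,0,0]},
  {"translation": [0,0,0.14],"angular": [0,0,0]},
  {"translation": [0,0,0.14],"angular": [0,0,0]},
  {"translation": [0,0,0.14],"angular": [0,0,0]},
])

```text
t: 2.8
position: [0.466, -0.3507, 0.0567]
orientation: [0.001, 0.378, 0.926, -0.0]
contact_force: [0.5, 0.1, 0.4]
opening: 1.002
gripper_force: 0.0
```

>>> step_arm([
  {"translation": [0,0,0],"angular": [0,0,0]},
  {"translation": [0,0,0],"angular": [0,0,0]},
  {"translation": [0,0,0],"angular": [0,0,0]},
  {"translation": [0,0,0],"angular": [0,0,0]},
  {"translation": [0,0,0],"angular": [0,0,0]},
  {"translation": [0,0,0],"angular": [0,0,0]},
  {"translation": [0,0,0],"angular": [0,0,0]},
  {"translation": [0,0,0],"angular": [0,0,0]},
  {"translation": [0,0,0],"angular": [0,0,0]},
  {"translation": [0,0,0],"angular": [0,0,0]},
  {"translation": [0,0,0],"angular": [0,0,0]},
  {"translation": [0,0,0],"angular": [0,0,0]},
], grip=-1)

```text
t: 3.8
position: [0.4647, -0.3503, 0.0554]
orientation: [-0.0, 0.378, 0.926, -0.0]
contact_force: [-2.7, -1.9, 1.8]
opening: 0.132
gripper_force: 60.5
```

>>> step_arm([
  {"translation": [0,0,-0.0167],"angular": [0,0,0]},
  {"translation": [0,0,-0.0333],"angular": [0,0,0]},
  {"translation": [0,0,-0.0583],"angular": [0,0,0]},
  {"translation": [0,0,-0.0833],"angular": [0,0,0]},
  {"translation": [0,0,-0.1167],"angular": [0,0,0]},
  {"translation": [0,0,-0.15],"angular": [0,0,0]},
  {"translation": [0,0,-0.1833],"angular": [0,0,0]},
  {"translation": [0,0,-0.1833],"angular": [0,0,0]},
  {"translation": [0,0,-0.1833],"angular": [0,0,0]},
])

```text
t: 4.55
position: [0.4664, -0.3503, 0.1672]
orientation: [0.002, 0.378, 0.926, -0.0]
contact_force: [-0.4, 0.2, -0.9]
opening: 0.129
gripper_force: 60.2
```

```bash
python3 - <<'E'
from h import *
import pickle
s=state(); print(s['t'],s['position'],s['opening'],s['gripper_force'])
c=pickle.load(open('c0.pkl','rb'))['wrist']
f=lambda p,z: plane(c,(np.array(p,float)+.5)/2.2-.5+[180,80],z)[:,:2]
yaw=lambda d: np.degrees(np.arctan2(d[1],d[0]))
g1=f([(10,67),(262,38)],.026); g2=f([(50,272),(276,250)],.026)
print('guides',g1,g2,yaw(g1[1]-g1[0]),yaw(g2[1]-g2[0]))
print('stud',f([(254,99)],.012),'yellow',f([(285,99)],.042),'screws',f([(282,57),(294,236)],.044))
hsv=cv2.cvtColor(c['frame'],cv2.COLOR_BGR2HSV); m=cv2.inRange(hsv,(100,120,60),(125,255,255)); m[220:]=0
k,l,st,ce=cv2.connectedComponentsWithStats(m); i=1+np.argmax(st[1:,4]); m=(l==i)
L=[];Rr=[]
for r in range(st[i,1]+3,st[i,1]+st[i,3]-3):
    x=np.flatnonzero(m[r]); L.append((x.min()-.5,r)); Rr.append((x.max()+.5,r))
ys=np.flatnonzero(m.any(1)); print('rows',ys.min(),ys.max())
for nm,E in(('left',L),('right',Rr)):
    E=np.array(E)
    if nm=='left': sel=(E[:,1]<120)|(E[:,1]>180)
    else: sel=(E[:,1]<125)|(E[:,1]>175)
    E=E[sel]
    for _ in range(3):
        p=np.polyfit(E[:,1],E[:,0],1); e=E[:,0]-np.polyval(p,E[:,1]); E=E[abs(e)<1.2]
    r=np.array([95,195.]); W=plane(c,np.c_[np.polyval(p,r),r],.042)[:,:2]; W8=plane(c,np.c_[np.polyval(p,r),r],.008)[:,:2]
    print(nm,p,W,yaw(W[0]-W[1])-90,'at floor',W8)
# fence end corners of top
t=plane(c,[(300,ys.min()-.5),(325,ys.max()+.5)],.042); print('ends',t[:,:2])
# sink front edge top z=.036 and pad face ~z.032
print('sink front',f([(200,62),(216,246)],.036),'back',f([(107,68),(133,256)],.036),'pad front top',f([(255,116),(263,181)],.032))
E
```

```text
4.55 [ 0.46641212 -0.35034616  0.16720859] 0.1287640801618696 60.22563815116882
guides [[0.41555727 0.08960446]
 [0.54557439 0.10299082]] [[ 0.42730209 -0.02139013]
 [ 0.55553418 -0.00850047]] 5.878372056159212 5.739991361350364
stud [[0.54260551 0.07249613]] yellow [[0.55661337 0.07357149]] screws [[0.55440389 0.09337165]
 [0.56327843 0.00400633]]
rows 91 198
left [7.88156669e-02 2.90902420e+02] [[ 0.54415695  0.10417433]
 [ 0.55548761 -0.0061767 ]] 5.862490888575081 at floor [[ 0.54607433  0.10613905]
 [ 0.55856969 -0.01555513]]
right [6.22560237e-02 3.13062099e+02] [[ 0.56608713  0.1042496 ]
 [ 0.57783764 -0.00615403]] 6.075247026455841 at floor [[ 0.57025876  0.10622205]
 [ 0.58321712 -0.01553013]]
ends [[ 0.54578684  0.10868004]
 [ 0.57780878 -0.01044728]]
sink front [[ 0.51429218  0.09117662]
 [ 0.52200467 -0.00357054]] back [[ 0.46768282  0.08851854]
 [ 0.47659876 -0.00919348]] pad front top [[0.54229939 0.06471226]
 [0.54708424 0.03110291]]
```

In the tool's units: 33 cm / 60 = 0.55, 31.7 cm / 60 = 0.5283, 39.8 degrees / 360 = 0.1106.

>>> step_arm([
  {"translation": [0.0167,0.0233,0],"angular": [0,0,0.0056]},
  {"translation": [0.05,0.0717,0],"angular": [0,0,0.0167]},
  {"translation": [0.0833,0.12,0],"angular": [0,0,0.0278]},
  {"translation": [0.12,0.1733,0],"angular": [0,0,0.0389]},
  {"translation": [0.1567,0.225,0],"angular": [0,0,0.05]},
  {"translation": [0.1933,0.2783,0],"angular": [0,0,0.0611]},
  {"translation": [0.23,0.3317,0],"angular": [0,0,0.0722]},
  {"translation": [0.2667,0.3833,0],"angular": [0,0,0.0833]},
  {"translation": [0.3033,0.4367,0],"angular": [0,0,0.0944]},
  {"translation": [0.34,0.49,0],"angular": [0,0,0.1028]},
  {"translation": [0.3667,0.5283,0],"angular": [0,0,0.1083]},
  {"translation": [0.3817,0.55,0],"angular": [0,0,0.1106]},
])

```text
t: 5.55
position: [0.5316, 0.0497, 0.164]
orientation: [-0.001, 0.67, 0.743, 0.0]
contact_force: [0.4, 0.6, -3.1]
opening: 0.129
gripper_force: 60.2
```

In the tool's units: 5 cm / 60 = 0.0833, 4 cm / 60 = 0.0667.

>>> step_arm([
  {"translation": [0,0,0],"angular": [0,0,0]},
  {"translation": [0,0,0],"angular": [0,0,0]},
  {"translation": [0,0,0.0167],"angular": [0,0,0]},
  {"translation": [0,0,0.0333],"angular": [0,0,0]},
  {"translation": [0,0,0.05],"angular": [0,0,0]},
  {"translation": [0,0,0.0667],"angular": [0,0,0]},
  {"translation": [0,0,0.0833],"angular": [0,0,0]},
  {"translation": [0,0,0.0833],"angular": [0,0,0]},
  {"translation": [0,0,0.0833],"angular": [0,0,0]},
  {"translation": [0,0,0.0833],"angular": [0,0,0]},
])

```text
t: 6.38
position: [0.5324, 0.0459, 0.1153]
orientation: [0.0, 0.671, 0.742, 0.0]
contact_force: [1.1, 0.1, -0.4]
opening: 0.135
gripper_force: 60.2
```

```bash
python3 - <<'E'
from h import *
import pickle
s=state(); p=s['position']; print(s['t'],p,s['orientation'].round(4),s['contact_force'])
R=s['orientation']; print(2*np.degrees(np.arctan2(R[1],R[2])))
c=get('wrist'); cv2.imwrite('pics/w5.png',cv2.resize(c['frame'][60:360,130:430],None,fx=2,fy=2,interpolation=cv2.INTER_CUBIC)); pickle.dump(c,open('c3.pkl','wb'))
u=np.array([.9949,.1011,0]);v=np.array([-.1011,.9949,0]); o=np.array([.5003,.0425,0])
S=lambda x,y,z: o+x*u+y*v+np.array([0,0,z])
pts=proj(c,[S(.052,.05,.042),S(.052,-.05,.042),S(-.08,.059,.026),S(-.08,-.059,.026),S(.0465,.025,.016)])
print(((pts-[130,60])*2).round(1))
E
```

```text
6.3833 [0.53242158 0.04587262 0.11533914] [0.     0.6705 0.7419 0.    ] [ 1.06908955  0.08851387 -0.35476579]
84.21258335453953
[[352.9 210.2]
 [345.8 451.3]
 [  6.1 181.4]
 [ 49.2 447.3]
 [332.5 259.8]]
```

View pics/w5.png

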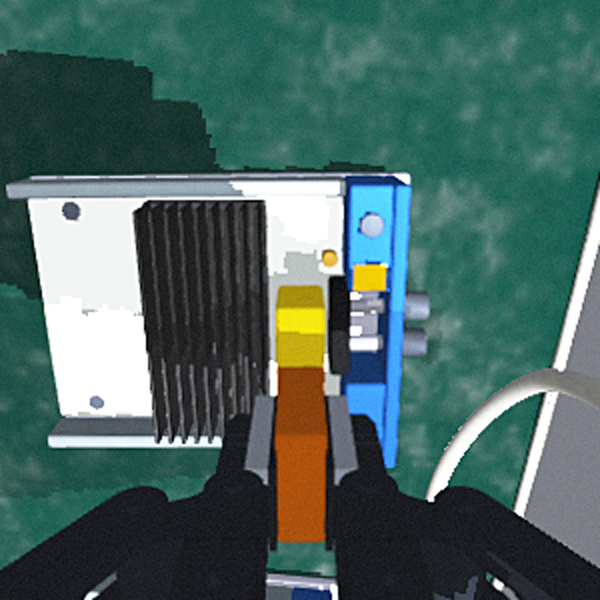

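The spacer hangs over the gap, yellow end towards the stud. Its columns are 278–325, the sink front is at 266 and the pad at 330. The stud shows at (330,258) against a predicted (332,260), so the station pose is good and I lower it.

In the tool's units: 5.4 cm / 60 = 0.09, 5.3 cm / 60 = 0.0883.

>>> step_arm([
  {"translation": [0,0,0.01],"angular": [0,0,0]},
  {"translation": [0,0,0.02],"angular": [0,0,0]},
  {"translation": [0,0,0.03],"angular": [0,0,0]},
  {"translation": [0,0,0.04],"angular": [0,0,0]},
  {"translation": [0,0,0.05],"angular": [0,0,0]},
  {"translation": [0,0,0.06],"angular": [0,0,0]},
  {"translation": [0,0,0.07],"angular": [0,0,0]},
  {"translation": [0,0,0.0783],"angular": [0,0,0]},
  {"translation": [0,0,0.085],"angular": [0,0,0]},
  {"translation": [0,0,0.0883],"angular": [0,0,0]},
  {"translation": [0,0,0.09],"angular": [0,0,0]},
  {"translation": [0,0,0.09],"angular": [0,0,0]},
])

```text
t: 7.43
position: [0.5322, 0.046, 0.0612]
orientation: [-0.0, 0.67, 0.742, -0.0]
contact_force: [-0.4, 0.1, -1.4]
opening: 0.127
gripper_force: 60.2
```

In the tool's units: 0.3 cm / 60 = 0.005, 0.2 cm / 60 = 0.0033.

>>> step_arm([
  {"translation": [0,0,0.0017],"angular": [0,0,0]},
  {"translation": [0,0,0.0033],"angular": [0,0,0]},
  {"translation": [0,0,0.005],"angular": [0,0,0]},
  {"translation": [0,0,0.005],"angular": [0,0,0]},
  {"translation": [0,0,0.005],"angular": [0,0,0]},
])

```text
t: 7.85
position: [0.5323, 0.046, 0.0584]
orientation: [0.0, 0.67, 0.742, 0.0]
contact_force: [-0.0, -0.0, -0.8]
opening: 0.127
gripper_force: 60.3
```

In the tool's units: 0.1 cm / 60 = 0.0017, 0.05 cm / 60 = 0.0008.

>>> step_arm([
  {"translation": [0,0,0.0008],"angular": [0,0,0]},
  {"translation": [0,0,0.0017],"angular": [0,0,0]},
  {"translation": [0,0,0.0017],"angular": [0,0,0]},
  {"translation": [0,0,0.0017],"angular": [0,0,0]},
])

```text
t: 8.18
position: [0.5327, 0.046, 0.0583]
orientation: [0.0, 0.67, 0.742, 0.0]
contact_force: [-1.4, -1.5, 5.9]
opening: 0.132
gripper_force: 61.4
```

Contact came at exactly the expected floor height with 6 N, so I release and rise.

In the tool's units: -0.1 cm / 60 = -0.0017.

>>> step_arm([
  {"translation": [0,0,-0.0017],"angular": [0,0,0]},
  {"translation": [0,0,-0.0017],"angular": [0,0,0]},
  {"translation": [0,0,-0.0017],"angular": [0,0,0]},
  {"translation": [0,0,-0.0017],"angular": [0,0,0]},
  {"translation": [0,0,-0.0017],"angular": [0,0,0]},
  {"translation": [0,0,-0.0017],"angular": [0,0,0]},
  {"translation": [0,0,-0.0017],"angular": [0,0,0]},
  {"translation": [0,0,-0.0017],"angular": [0,0,0]},
], grip=0)

```text
t: 8.85
position: [0.5322, 0.046, 0.0582]
orientation: [-0.0, 0.67, 0.742, -0.0]
contact_force: [1.2, 0.6, 0.1]
opening: 0.502
gripper_force: 0.0
```

In the tool's units: -12 cm / 60 = -0.2, -10.5 cm / 60 = -0.175.

>>> step_arm([
  {"translation": [0,0,-0.0167],"angular": [0,0,0]},
  {"translation": [0,0,-0.0417],"angular": [0,0,0]},
  {"translation": [0,0,-0.075],"angular": [0,0,0]},
  {"translation": [0,0,-0.1083],"angular": [0,0,0]},
  {"translation": [0,0,-0.1417],"angular": [0,0,0]},
  {"translation": [0,0,-0.175],"angular": [0,0,0]},
  {"translation": [0,0,-0.2],"angular": [0,0,0]},
  {"translation": [0,0,-0.2],"angular": [0,0,0]},
  {"translation": [0,0,-0.2],"angular": [0,0,0]},
])

```text
t: 9.6
position: [0.5331, 0.0461, 0.1796]
orientation: [0.001, 0.67, 0.742, 0.001]
contact_force: [-0.7, 0.3, 0.5]
opening: 0.502
gripper_force: 0.0
```

```bash
python3 - <<'E'
from h import *
import pickle
s=state(); print(s['t'],s['position'],s['orientation'].round(4),s['q'].round(3),s['opening'])
c=get('wrist'); cv2.imwrite('pics/w6.png',cv2.resize(c['frame'][90:330,150:410],None,fx=2.4,fy=2.4,interpolation=cv2.INTER_CUBIC)); pickle.dump(c,open('c4.pkl','wb'))
u=np.array([.9949,.1011,0]);v=np.array([-.1011,.9949,0]); o=np.array([.5003,.0425,0])
S=lambda x,y,z: o+x*u+y*v+np.array([0,0,z])
print(((proj(c,[S(.052,.05,.042),S(.052,-.05,.042),S(.032,.032,.044),S(.032,-.032,.044),S(.032,0,.081)])-[150,90])*2.4).round(1))
E
```

```text
9.6 [0.53310802 0.04608023 0.17958963] [0.001  0.6704 0.742  0.0011] [ 0.086  0.307 -0.231  1.029  0.     1.556] 0.50194142075204
[[358.5 152.5]
 [353.7 386.7]
 [306.8 199.6]
 [307.3 350.3]
 [306.5 309.1]]
```

View pics/w6.png

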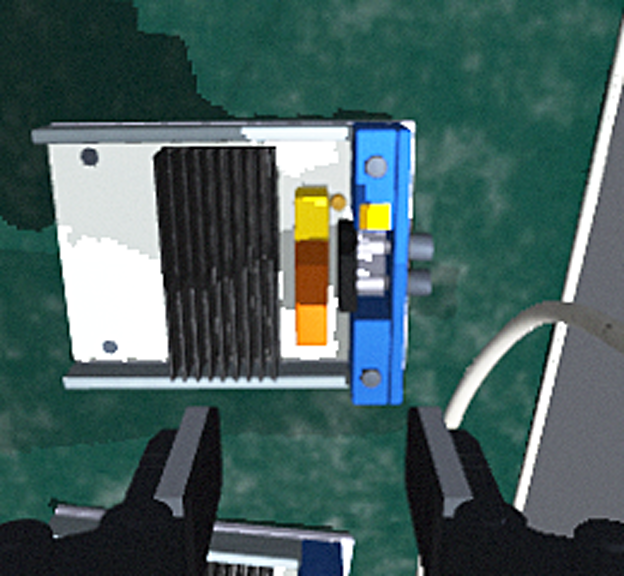

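The spacer stands free and upright in the gap, aligned with the fence, at columns 295–327 with the pad at 340 and the sink front at 278. Next I go behind the sink, turned 90° so both fingers push side by side.

In the tool's units: -9.2 cm / 60 = -0.1533, -8.6 cm / 60 = -0.1433, -83 degrees / 360 = -0.2306.

>>> step_arm([
  {"translation": [0,-0.01,0],"angular": [0,0,-0.0194]},
  {"translation": [0,-0.0233,0],"angular": [0,0,-0.0389]},
  {"translation": [0,-0.0367,0],"angular": [0,0,-0.0583]},
  {"translation": [0,-0.05,0],"angular": [0,0,-0.0778]},
  {"translation": [0,-0.0633,0],"angular": [0,0,-0.0972]},
  {"translation": [0,-0.0767,0],"angular": [0,0,-0.1167]},
  {"translation": [0,-0.09,0],"angular": [0,0,-0.1361]},
  {"translation": [0,-0.1033,0],"angular": [0,0,-0.1556]},
  {"translation": [0,-0.1167,0],"angular": [0,0,-0.175]},
  {"translation": [0,-0.13,0],"angular": [0,0,-0.1944]},
  {"translation": [0,-0.1433,0],"angular": [0,0,-0.2139]},
  {"translation": [0,-0.1533,0],"angular": [0,0,-0.2306]},
], grip=-0.4)

```text
t: 10.65
position: [0.4387, 0.0365, 0.1768]
orientation: [-0.002, 0.008, 1.0, -0.0]
contact_force: [-0.4, -0.1, 0.0]
opening: 0.301
gripper_force: 0.0
```

In the tool's units: -7 degrees / 360 = -0.0194.

>>> step_arm([
  {"translation": [0,0,0],"angular": [0,0,-0.0111]},
  {"translation": [0,0,0],"angular": [0,0,-0.0194]},
  {"translation": [0,0,0],"angular": [0,0,-0.0194]},
  {"translation": [0,0,0],"angular": [0,0,-0.0194]},
  {"translation": [0,0,0],"angular": [0,0,-0.0194]},
])

```text
t: 11.07
position: [0.4402, 0.0366, 0.1776]
orientation: [-0.001, -0.05, 0.999, -0.0]
contact_force: [-0.0, -0.0, 0.6]
opening: 0.306
gripper_force: 0.0
```

```bash
cat > st.py <<'E'
from h import *
s=state(); p=s['position']
u=np.array([.9949,.1011]);v=np.array([-.1011,.9949]); o=np.array([.5003,.0425])
d=p[:2]-o; q=s['orientation']
print(s['t'],p,'station xy mm',1e3*d@u,1e3*d@v,'q',s['orientation'].round(4),s['q'].round(2),'open',s['opening'],'F',s['contact_force'].round(1),'Fx_st',s['contact_force'][:2]@u)
E
python3 st.py
```

```text
11.0667 [0.44024844 0.03664779 0.17761785] station xy mm -60.3369583023982 0.2488463109004408 q [-7.000e-04 -5.000e-02  9.987e-01 -0.000e+00] [ 0.08  0.16 -0.44  0.97 -0.   -0.02] open 0.305943628270451 F [-0.  -0.   0.6] Fx_st -0.004178319603314533
```

Now down to TCP z ≈ 0.022.

In the tool's units: 15.4 cm / 60 = 0.2567, 15 cm / 60 = 0.25.

>>> step_arm([
  {"translation": [0,0,0.0333],"angular": [0,0,0]},
  {"translation": [0,0,0.075],"angular": [0,0,0]},
  {"translation": [0,0,0.1167],"angular": [0,0,0]},
  {"translation": [0,0,0.1583],"angular": [0,0,0]},
  {"translation": [0,0,0.1917],"angular": [0,0,0]},
  {"translation": [0,0,0.2167],"angular": [0,0,0]},
  {"translation": [0,0,0.2367],"angular": [0,0,0]},
  {"translation": [0,0,0.25],"angular": [0,0,0]},
  {"translation": [0,0,0.2567],"angular": [0,0,0]},
  {"translation": [0,0,0.2567],"angular": [0,0,0]},
  {"translation": [0,0,0.2567],"angular": [0,0,0]},
])

```text
t: 11.98
position: [0.441, 0.0367, 0.0245]
orientation: [0.0, -0.05, 0.999, 0.0]
contact_force: [-0.6, 0.2, -0.3]
opening: 0.298
gripper_force: 0.0
```

In the tool's units: -1.4 cm / 60 = -0.0233, -1.2 cm / 60 = -0.02.

>>> step_arm([
  {"translation": [-0.0033,0,0],"angular": [0,0,0]},
  {"translation": [-0.0067,0,0],"angular": [0,0,0]},
  {"translation": [-0.01,0,0],"angular": [0,0,0]},
  {"translation": [-0.0133,0,0],"angular": [0,0,0]},
  {"translation": [-0.0167,0,0],"angular": [0,0,0]},
  {"translation": [-0.02,0,0],"angular": [0,0,0]},
  {"translation": [-0.0233,0,0],"angular": [0,0,0]},
  {"translation": [-0.0233,0,0],"angular": [0,0,0]},
])

```text
t: 12.65
position: [0.4554, 0.0382, 0.0244]
orientation: [0.0, -0.051, 0.999, 0.0]
contact_force: [0.4, -0.2, 0.0]
opening: 0.301
gripper_force: 0.0
```

```bash
python3 st.py
```

```text
12.65 [0.45536489 0.03816363 0.02437485] station xy mm -45.144350563136676 0.22868179349785608 q [ 3.000e-04 -5.060e-02  9.987e-01  0.000e+00] [ 0.08  0.36 -0.65  0.57  0.   -0.02] open 0.3008099475654783 F [ 0.4 -0.2  0. ] Fx_st 0.352096274133083
```

In the tool's units: -0.8 cm / 60 = -0.0133, -0.7 cm / 60 = -0.0117.

>>> step_arm([
  {"translation": [-0.0017,0,0],"angular": [0,0,0]},
  {"translation": [-0.0033,0,0],"angular": [0,0,0]},
  {"translation": [-0.005,0,0],"angular": [0,0,0]},
  {"translation": [-0.0067,0,0],"angular": [0,0,0]},
  {"translation": [-0.0083,0,0],"angular": [0,0,0]},
  {"translation": [-0.01,0,0],"angular": [0,0,0]},
  {"translation": [-0.0117,0,0],"angular": [0,0,0]},
  {"translation": [-0.0133,0,0],"angular": [0,0,0]},
  {"translation": [-0.0133,0,0],"angular": [0,0,0]},
])

```text
t: 13.4
position: [0.4629, 0.0389, 0.0243]
orientation: [0.0, -0.051, 0.999, 0.0]
contact_force: [-0.1, -0.3, 0.2]
opening: 0.3
gripper_force: 0.0
```

In the tool's units: -0.5 cm / 60 = -0.0083, -0.4 cm / 60 = -0.0067.

>>> step_arm([
  {"translation": [-0.0017,0,0],"angular": [0,0,0]},
  {"translation": [-0.0033,0,0],"angular": [0,0,0]},
  {"translation": [-0.005,0,0],"angular": [0,0,0]},
  {"translation": [-0.0067,0,0],"angular": [0,0,0]},
  {"translation": [-0.0083,0,0],"angular": [0,0,0]},
  {"translation": [-0.0083,0,0],"angular": [0,0,0]},
])

```text
t: 13.9
position: [0.4679, 0.0395, 0.0243]
orientation: [0.0, -0.051, 0.999, 0.0]
contact_force: [0.3, -0.3, -0.4]
opening: 0.298
gripper_force: 0.1
```

```bash
python3 st.py; python3 - <<'E'
from h import *
c=get('side'); im=c['frame'][150:220,195:285]
d=get('scene'); im2=d['frame'][120:190,230:320]
cv2.imwrite('pics/s7.png',np.vstack([cv2.resize(i,None,fx=4,fy=4,interpolation=cv2.INTER_CUBIC) for i in (im,im2)]))
E
```

```text
13.9 [0.46792168 0.03948786 0.02431571] station xy mm -32.517716498818714 0.2766679270137639 q [ 2.000e-04 -5.060e-02  9.987e-01  0.000e+00] [ 0.08  0.37 -0.62  0.58  0.   -0.02] open 0.2982892064153175 F [ 0.3 -0.3 -0.4] Fx_st 0.23181191779743027
```

In the tool's units: -0.5 cm / 60 = -0.0083, -0.4 cm / 60 = -0.0067.

>>> step_arm([
  {"translation": [-0.0017,0,0],"angular": [0,0,0]},
  {"translation": [-0.0033,0,0],"angular": [0,0,0]},
  {"translation": [-0.005,0,0],"angular": [0,0,0]},
  {"translation": [-0.0067,0,0],"angular": [0,0,0]},
  {"translation": [-0.0083,0,0],"angular": [0,0,0]},
  {"translation": [-0.0083,0,0],"angular": [0,0,0]},
  {"translation": [-0.0083,0,0],"angular": [0,0,0]},
])

```text
t: 14.58
position: [0.4706, 0.0397, 0.0239]
orientation: [-0.002, -0.051, 0.999, -0.0]
contact_force: [-4.6, -0.7, 3.3]
opening: 0.301
gripper_force: 2.5
```

In the tool's units: -0.2 cm / 60 = -0.0033, -0.15 cm / 60 = -0.0025.

>>> step_arm([
  {"translation": [-0.0008,0,0],"angular": [0,0,0]},
  {"translation": [-0.0017,0,0],"angular": [0,0,0]},
  {"translation": [-0.0025,0,0],"angular": [0,0,0]},
  {"translation": [-0.0033,0,0],"angular": [0,0,0]},
  {"translation": [-0.0033,0,0],"angular": [0,0,0]},
  {"translation": [-0.0033,0,0],"angular": [0,0,0]},
])

```text
t: 15.08
position: [0.4717, 0.0399, 0.0238]
orientation: [-0.003, -0.051, 0.999, -0.0]
contact_force: [-5.7, -0.3, 4.6]
opening: 0.305
gripper_force: 3.3
```

```bash
python3 st.py
```

```text
15.0833 [0.47165036 0.03985997 0.02380401] station xy mm -28.770438903586168 0.26990937736017034 q [-2.600e-03 -5.060e-02  9.987e-01 -1.000e-04] [ 0.08  0.38 -0.6   0.59 -0.   -0.02] open 0.3050111797694367 F [-5.7 -0.3  4.6] Fx_st -5.749115475309415
```

In the tool's units: -0.3 cm / 60 = -0.005, -0.25 cm / 60 = -0.0042.

>>> step_arm([
  {"translation": [-0.0008,0,0],"angular": [0,0,0]},
  {"translation": [-0.0017,0,0],"angular": [0,0,0]},
  {"translation": [-0.0025,0,0],"angular": [0,0,0]},
  {"translation": [-0.0033,0,0],"angular": [0,0,0]},
  {"translation": [-0.0042,0,0],"angular": [0,0,0]},
  {"translation": [-0.005,0,0],"angular": [0,0,0]},
  {"translation": [-0.005,0,0],"angular": [0,0,0]},
  {"translation": [-0.005,0,0],"angular": [0,0,0]},
])

```text
t: 15.75
position: [0.4735, 0.0401, 0.0236]
orientation: [-0.004, -0.051, 0.999, -0.0]
contact_force: [-8.2, -0.9, 6.6]
opening: 0.304
gripper_force: 4.2
```

In the tool's units: -0.2 cm / 60 = -0.0033, -0.15 cm / 60 = -0.0025.

>>> step_arm([
  {"translation": [-0.0008,0,0],"angular": [0,0,0]},
  {"translation": [-0.0017,0,0],"angular": [0,0,0]},
  {"translation": [-0.0025,0,0],"angular": [0,0,0]},
  {"translation": [-0.0033,0,0],"angular": [0,0,0]},
  {"translation": [-0.0033,0,0],"angular": [0,0,0]},
  {"translation": [-0.0033,0,0],"angular": [0,0,0]},
])

```text
t: 16.25
position: [0.4747, 0.0402, 0.0235]
orientation: [-0.004, -0.051, 0.999, -0.0]
contact_force: [-9.0, -0.7, 7.0]
opening: 0.298
gripper_force: 4.8
```

```bash
python3 st.py
```

```text
16.25 [0.47468472 0.04019052 0.02351491] station xy mm -25.71812693244715 0.29199841054908254 q [-4.200e-03 -5.060e-02  9.987e-01 -2.000e-04] [ 0.08  0.39 -0.59  0.6  -0.   -0.02] open 0.2982837100565133 F [-9.  -0.7  7. ] Fx_st -9.037351393932003
```

>>> step_arm([
  {"translation": [-0.0008,0,0],"angular": [0,0,0]},
  {"translation": [-0.0017,0,0],"angular": [0,0,0]},
  {"translation": [-0.0025,0,0],"angular": [0,0,0]},
  {"translation": [-0.0033,0,0],"angular": [0,0,0]},
  {"translation": [-0.0033,0,0],"angular": [0,0,0]},
  {"translation": [-0.0033,0,0],"angular": [0,0,0]},
])

```text
t: 16.75
position: [0.4753, 0.0403, 0.0232]
orientation: [-0.006, -0.051, 0.999, -0.0]
contact_force: [-10.6, -1.9, 7.9]
opening: 0.302
gripper_force: 5.8
```

In the tool's units: -0.2 cm / 60 = -0.0033, -0.15 cm / 60 = -0.0025.

>>> step_arm([
  {"translation": [-0.0008,0,0],"angular": [0,0,0]},
  {"translation": [-0.0017,0,0],"angular": [0,0,0]},
  {"translation": [-0.0025,0,0],"angular": [0,0,0]},
  {"translation": [-0.0033,0,0],"angular": [0,0,0]},
  {"translation": [-0.0033,0,0],"angular": [0,0,0]},
  {"translation": [-0.0033,0,0],"angular": [0,0,0]},
])

```text
t: 17.25
position: [0.4752, 0.0403, 0.0229]
orientation: [-0.007, -0.051, 0.999, -0.0]
contact_force: [-14.1, -1.4, 9.6]
opening: 0.301
gripper_force: 7.3
```

```bash
python3 st.py;  python3 - <<'E'
from h import *
c=get('side'); im=c['frame'][150:220,195:285]
d=get('scene'); im2=d['frame'][120:190,230:320]
w=get('wrist'); cv2.imwrite('pics/w8.png',w['frame'])
a=np.vstack([cv2.resize(i,(385,300),interpolation=cv2.INTER_CUBIC) for i in (im,im2)])
b=cv2.resize(w['frame'],(415,311)); b=np.vstack([b,np.zeros((289,415,3),np.uint8)])
cv2.imwrite('pics/s8.png',np.hstack([a,b]))
E
```

```text
17.25 [0.47524776 0.04033434 0.02291803] station xy mm -25.143420932652475 0.3781666464033247 q [-7.200e-03 -5.070e-02  9.987e-01 -2.000e-04] [ 0.08  0.39 -0.58  0.61 -0.   -0.02] open 0.300720024307642 F [-14.1  -1.4   9.6] Fx_st -14.132629927910118
```

View pics/s8.png

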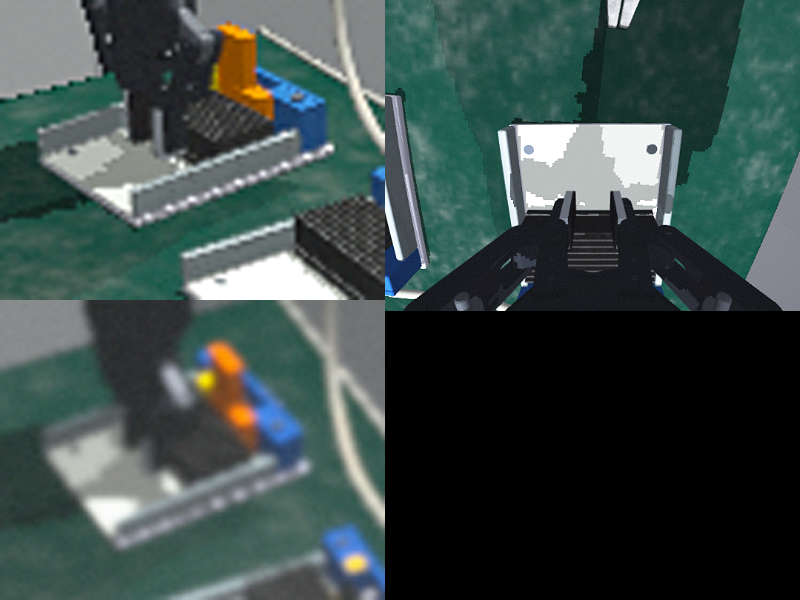

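Side and scene views show the fingers behind the sink and the spacer upright against the fence. The last 2 mm of command gave only force and no motion, so it has reached a hard stop. I'll press slightly more and check the tab position.

In the tool's units: -0.15 cm / 60 = -0.0025, -0.1 cm / 60 = -0.0017.

>>> step_arm([
  {"translation": [-0.0008,0,0],"angular": [0,0,0]},
  {"translation": [-0.0017,0,0],"angular": [0,0,0]},
  {"translation": [-0.0025,0,0],"angular": [0,0,0]},
  {"translation": [-0.0025,0,0],"angular": [0,0,0]},
  {"translation": [-0.0025,0,0],"angular": [0,0,0]},
  {"translation": [-0.0025,0,0],"angular": [0,0,0]},
])

```text
t: 17.9
position: [0.4753, 0.0403, 0.0227]
orientation: [-0.009, -0.051, 0.999, -0.0]
contact_force: [-16.5, -2.1, 11.2]
opening: 0.302
gripper_force: 8.4
```

```bash
python3 st.py; python3 - <<'E'
from h import *
u=np.array([.9949,.1011,0]);v=np.array([-.1011,.9949,0]); o=np.array([.5003,.0425,0])
S=lambda x,y,z: o+x*u+y*v+np.array([0,0,z])
for n in('side','scene'):
    c=get(n); hsv=cv2.cvtColor(c['frame'],cv2.COLOR_BGR2HSV)
    m=cv2.inRange(hsv,(5,150,80),(21,255,255)); m[195:]=0; m[:,:220]=0; m[:,300:]=0
    xy=np.argwhere(m)[:,::-1]; print(n,'orange box',xy.min(0),xy.max(0),xy.mean(0).round(1))
    for x in (.039,.042,.045):
        P=proj(c,[S(x+a,b,.081) for a in(-.006,.006) for b in(-.015,.015)]+[S(x+a,-.032,h) for a in(-.007,.007) for h in(.036,.044)])
        print(x,P.min(0).round(1),P.max(0).round(1))
E
```

```text
17.9 [0.47525832 0.04032574 0.02267924] station xy mm -25.133780977740933 0.3685400143946952 q [-8.500e-03 -5.070e-02  9.987e-01 -3.000e-04] [ 0.08  0.39 -0.58  0.61 -0.   -0.02] open 0.30181463503817835 F [-16.5  -2.1  11.2] Fx_st -16.587436393499694
side orange box [246 155] [258 177] [251.1 166.2]
0.039 [243.2 155. ] [257.2 175.7]
0.042 [244.1 154.8] [258.  175.4]
0.045 [244.9 154.5] [258.9 175.1]
scene orange box [279 130] [288 152] [283.2 140.4]
0.039 [276.9 129.4] [288.3 150.5]
0.042 [277.7 129.1] [289.1 150.1]
0.045 [278.6 128.8] [289.9 149.8]
```

```bash
python3 -c "
from cell import env
print(env.job_done())"
```

```text
the job is handed in; nothing more can be done
None
```

The job is handed in: the spacer stands in the wide-gap station (the one further left, +y) with its yellow end on the stud side. The heat sink holds it against the fence at about 16.5 N, where extra push no longer moved it and the camera check agrees within about 2 mm; it took about 18 s.

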